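# Clip a moka base on the turntable and hold its brake off

## Task

Pick up the round aluminium moka base standing on the counter and press it down, foot first, onto the turntable's sprung rubber-ringed top until that top is fully down and the three spring catches snap over the foot; then let go of it. Now take the upright peg of the turntable's brake arm, swing the arm away from the disc against its spring right to its stop so that I can spin the pot and clean its rim, and finish while still holding it there with the gripper. Leave the gasket ring, the filter funnel and the pick where they are.

Things in the scene. Friction and masses are not known exactly. Their poses are not given: they have to be found in the camera images.
- base_mid (a point): Moka base: a round, plain aluminium pot, open at the top; its centre, 36 mm above its underside; z up its axis. Height 72 mm. Straight body, outside diameter 56 mm (wall 3 mm), standing on a projecting round foot, diameter 70 mm, 6 mm thick. A small brass valve button (9 mm wide, 26 mm above the underside) sticks out 8 mm on its own +x side. About 0.25 kg, loose.
- base_foot (a point): Centre of the underside of the moka base (36 mm below base_mid); z up along its axis.
- turntable_axis (a point): Point on the turntable's axis at the top face of its iron disc, 62 mm above the counter; x and y are the axes of its stand, which is screwed to the counter; z up. Disc: diameter 150 mm, 18 mm thick, turns about this axis. Three box-shaped catch housings stand on it around the axis, 120 degrees apart, from 41 to 65 mm radius, tops 25 mm above the disc.
- catch_tip (a point): Inner tip of one of three equal spring catches, one in each housing, pointing at the axis: 31 mm from it, flat underside 12 mm above the disc, top bevelled from 24 mm above the disc at 41 mm radius down to 15 mm at the tip. The base's foot pressed down on the bevels pushes them outwards (about 6 N in all); they snap over the foot once its underside is 6 mm or less above the disc.
- pad_top (a point): Centre of the upper face of the turntable's sprung top: a round steel pad, diameter 60 mm, with a black rubber ring on it, between the three catches; z up. Unloaded it lies 12 mm above the disc, fully depressed 4 mm above the disc.
- pad (a joint): How far the sprung top is pressed down, m: 0 up, 0.008 fully down at its stop. It takes 4 N to start and 9 N to hold fully down; with the foot under the catches it stands at about 0.006.
- brake_arm (a joint): Angle of the sprung brake arm, rad: 0 with its rubber shoe on the rim of the disc, where its spring keeps it; grows as the arm is swung clockwise seen from above (peg away from the disc), to 0.6 at its stop. The arm is a flat steel bar 52 mm above the counter. It takes about 3.5 N at the peg to start, 7.5 N at the stop, and springs back if let go.
- brake_peg (a point): Upright turned wooden peg on the free end of the brake arm: round, 16 mm diameter (19 mm bead near its top), from 58 to 108 mm above the counter; this point is on its axis at mid height, 83 mm above the counter. 135 mm from the pivot. With the brake on it stands 75 mm towards -x and 95 mm towards +y of turntable_axis, in that point's axes.
- brake_pivot (a point): The brake arm's pivot, a vertical axis, at arm height (52 mm above the counter), 60 mm towards +x and 95 mm towards +y from the turntable axis in the axes of turntable_axis.
- gasket_at (a point): Bystander: black rubber gasket ring lying flat, outside diameter 56 mm, 6 mm thick; its centre.
- funnel_at (a point): Bystander: steel filter funnel standing rim down with its stem up, rim diameter 51 mm, 68 mm tall; its axis near the counter.
- pick_at (a point): Bystander: brass gasket pick with a turned handle, 155 mm long, 15 mm thick, lying along its own x; its middle.
Mind the look-alikes: they are no part of the job. Leave any blue or red look-alike of the part that bears base_mid alone.

How it is judged (in metres and radians):
On the way:
1. the base, held in the gripper, is pressed onto the sprung top until that is fully down (value of joint pad above 0.007 m and horizontal distance between base_foot and pad_top below 0.006 m and angle between base_mid's own z axis and vertical below 0.08 rad and contact force between the fingers and moka_base above 1 N), for 0.1 s.
At the end, for the whole second after the job is handed in: The base stands upright (within 0.08 rad) and centred (within 6 mm) on the sprung top, held down by the catches (top pressed at least 4.5 mm) with the robot not touching it; the brake arm stands still at its stop (at least 0.55 of 0.6 rad), held there by the gripper's fingers alone (at least 2 N) (value of joint pad above 0.0045 m and horizontal distance between base_foot and pad_top below 0.006 m and angle between base_mid's own z axis and vertical below 0.08 rad and contact force between each of the arm, the fingers, brake_arm and moka_base below 0.1 N and linear speed of moka_base below 0.03 m/s and value of joint brake_arm above 0.55 rad and velocity of joint brake_arm between -0.05 and 0.05 rad/s and contact force between the fingers and brake_arm above 2 N and contact force between brake_arm and funnel below 0.1 N and contact force between brake_arm and gasket below 0.1 N and contact force between brake_arm and pick below 0.1 N); the arm keeps its last pose, push and grip.
It fails at once if the gasket ring is displaced by more than 30 mm (distance of gasket_at from where it was at the start of the episode above 0.03 m).
It fails at once if the filter funnel is displaced by more than 30 mm (distance of funnel_at from where it was at the start of the episode above 0.03 m).
It fails at once if the pick is displaced by more than 30 mm (distance of pick_at from where it was at the start of the episode above 0.03 m).
It also fails if it takes over 54 s, if anything falls off the work surface, if the arm or the gripper's body presses on something with over 40 N, if the wrist force passes 120 N, or if a joint passes its speed limit or range.

## Robot

A 6-joint arm with a two-finger parallel gripper is mounted at the origin on the work surface. World frame = base frame: x ahead of the robot, y to its left, z up, the work surface at z = 0. Lengths are in mm, angles in rad, forces in N, time in s.
With the tool pointing down it reaches from about 275 to 750 mm from the base axis. Payload 10.2 kg.
Tool frame: the origin (TCP) lies between the finger pads; the fingertips stand 11 mm ahead of it and the grasp point (between the pads) lies 8 mm behind it (ctrl.tip_extent is the distance from the TCP to the fingertips, in mm); z points along the fingers, y is the direction in which the jaws open and shut (so a half turn about z gives the same grasp; the last joint's range is limited). The gripper opens to 85 mm and grips with 20 to 120 N. Pads are 22 mm wide; open, the fingers measure 114 mm over their backs; the gripper's body (76 mm by 85 mm) begins 54 mm behind the grasp point. The pads swing forward as they close: fully open they stand 13 mm farther back than shut.
Start: joints at [-1.359, 0.313, 1.498, -0, 1.331, -0.223], TCP at [221.134, -476.163, 242.294] pointing down, gripper open.
Joint ranges: [-2.94, 2.94], [-0.97, 2.17], [0.19, 2.56], [-1.23, 4.37], [0.02, 3.11], [-2.88, 2.88]. Speed limits (rad/s): [2.39, 2.39, 3.01, 3.14, 3.14, 3.14].

## Interface

Orientations are given as a unit quaternion [w, x, y, z].
In Python, from rig import ctrl gives the robot as it stands.
- The arm moves only by the tool apply_moves, never from a script. Its argument "commands" is a list of rows, each a list of 5 numbers: the finger opening in cm, from 0 to 8.54, then the shift along the tool's x, y, z in cm, then the turn about the tool's z in rad. In form: [[jaw, dx, dy, dz, roll], ...]. A call has 1 to 12 rows; each row shifts and turns the commanded pose from where the row before left it, along the tool's axes as they then stand; what a row does not reach is not made up. A row lasts 1/12 s, in which the tool goes at most 41.7 mm and 7.16 degrees, less where a joint would pass 70% of its speed; a pose out of reach is approached as far as the arm can. A call with a gripper value outside its range is refused whole. The fingers move at their own pace and stop on an object; "squeeze" is the grip in N (left out, the last holds). Time passes only in rows, so rows that do not move let the fingers close. It gives the time, the measured TCP pose, the force and the opening at its end, in the units of the state.
- ctrl.sense(): the state, without advancing time (a new reading comes with each control period).
- ctrl.capture(name): name is "side" or "top"; returns the picture (384x512x3 uint8, red, green, blue); there is no depth.
- ctrl.camera_info(name): a dict with "fov_y" (degrees; the focal length in pixels is half the picture's height over the tangent of half this angle, whatever the lens; pixels are square), "cx", "cy" (the principal point, pixels), "camera_from_world" (4x4, takes a point from world to camera coordinates). Camera axes: x right, y down, z forward; pixel columns grow to the right and rows downward; lengths in mm; the calibration is good to about 2 mm. A picture is of the moment at which its call begins. camera_info takes no time and is no camera call.
- ctrl.finish_job(): hands the job in, once; it reports no verdict.
The state is a dict: "time_s": time; "joints": joint angles; "dq": joint speeds; "tau": joint torques, N m; "eef_pos": TCP position; "ee_rot": TCP orientation; "force": force on the tool from outside, world axes, zero at the start; "wrist_torque": the same for the moment, N m; "grip_width": opening from 0.0 (shut) to 1.0 (fully open).
Only numpy, scipy, OpenCV 4.12 (cv2) and the standard library are available. Lean on these libraries where they do the work, as an engineer would, in place of code of your own. Each camera call takes 0.05 s, during which the arm holds its last target.

## Working session

There is one attempt and no reset: what is moved stays moved. The work goes in short steps, Python scripts to look and compute and a tool call to move; the robot and the scene stay as the last step left them, time stands still between calls to the robot, and variables do not carry over. Pictures are saved under pics/ and viewed, and the job is handed in when it is done.

Besides the shell and the picture viewer there is one more tool, called after "Emit:" as name(argument=value, ...) on one line, values as JSON. apply_moves: Moves the arm, as the interface text tells. Its arguments: {"type":"object","properties":{"commands":{"type":"array"},"squeeze":{"type":"number"}},"required":["commands"]}

```bash
ls; mkdir -p pics; python3 - <<'E'
from rig import ctrl
import cv2
s=ctrl.sense();print(s)
for n in("side","top"):
    cv2.imwrite(f"pics/{n}0.png",ctrl.capture(n)[:,:,::-1]);print(n,ctrl.camera_info(n))
E
```

```text
pics
{'time_s': 0.0, 'joints': array([-1.35941403e+00,  3.13430830e-01,  1.49846249e+00, -1.18439855e-05,
        1.33104246e+00, -2.23363102e-01]), 'dq': array([ 0.0006315 , -0.0002824 ,  0.00178707,  0.00013175,  0.00015022,
        0.00109501]), 'tau': array([-2.59785345e-03, -4.12266612e+01, -2.59745049e+01, -3.30396506e-04,
        4.21993987e-03,  4.40717798e-06]), 'eef_pos': array([ 221.06637098, -475.89663604,  241.73532839]), 'ee_rot': array([-6.71587473e-04,  9.76466911e-01,  2.15666225e-01, -1.72863270e-06]), 'force': array([0.52380488, 0.34058055, 0.44308274]), 'wrist_torque': array([-0.02444218,  0.03050168,  0.00270694]), 'grip_width': 1.0052423229353828}
side {'fov_y': 45.1919509872415, 'cx': 251.82926646670205, 'cy': 192.30326640511808, 'camera_from_world': array([[-7.07449079e-01, -7.06747252e-01, -4.91145500e-03,
         3.51486852e+02],
       [-3.62071723e-01,  3.68381822e-01, -8.56270343e-01,
         3.00585090e+02],
       [ 6.06976003e-01, -6.03989367e-01, -5.16504576e-01,
         6.45607864e+02],
       [ 0.00000000e+00,  0.00000000e+00,  0.00000000e+00,
         1.00000000e+00]])}
top {'fov_y': 52.56363135174495, 'cx': 249.26525561762915, 'cy': 193.72762993989727, 'camera_from_world': array([[-1.66054998e-02, -9.99013166e-01,  4.11940643e-02,
        -8.07617008e+01],
       [-9.96913834e-01,  1.33809001e-02, -7.73547655e-02,
         5.55661194e+02],
       [ 7.67272156e-02, -4.23514471e-02, -9.96152242e-01,
         8.72921767e+02],
       [ 0.00000000e+00,  0.00000000e+00,  0.00000000e+00,
         1.00000000e+00]])}
```

View pics/side0.png

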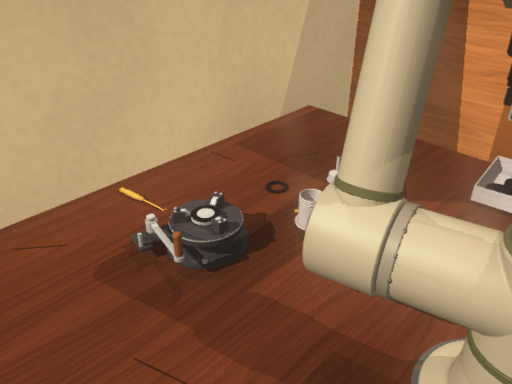

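View pics/top0.png

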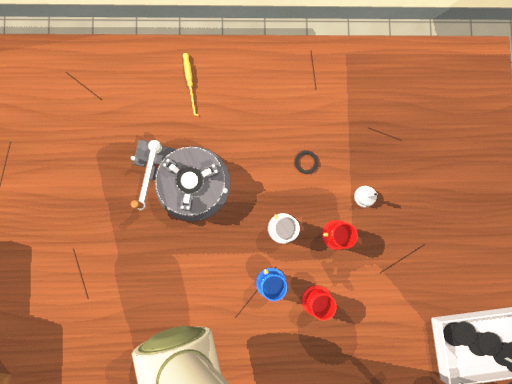

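```bash
python3 - <<'E'
import cv2
a=cv2.imread("pics/top0.png");b=cv2.imread("pics/side0.png")
cv2.imwrite("pics/t_a.png",cv2.resize(a[130:230,120:240],None,fx=6,fy=6,interpolation=cv2.INTER_CUBIC))
cv2.imwrite("pics/t_b.png",cv2.resize(a[180:330,240:390],None,fx=4,fy=4,interpolation=cv2.INTER_CUBIC))
cv2.imwrite("pics/s_a.png",cv2.resize(b[170:280,110:340],None,fx=3.4,fy=3.4,interpolation=cv2.INTER_CUBIC))
E
```

```text
(no output)
```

View pics/t_a.png

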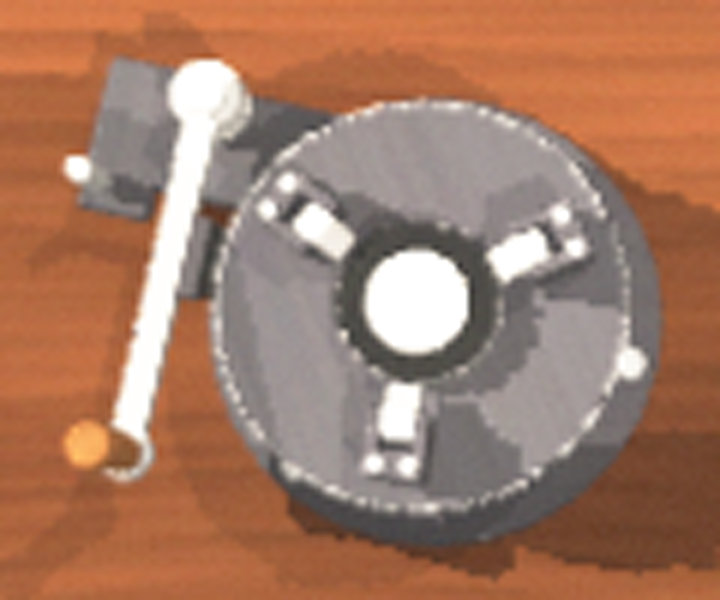

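View pics/t_b.png

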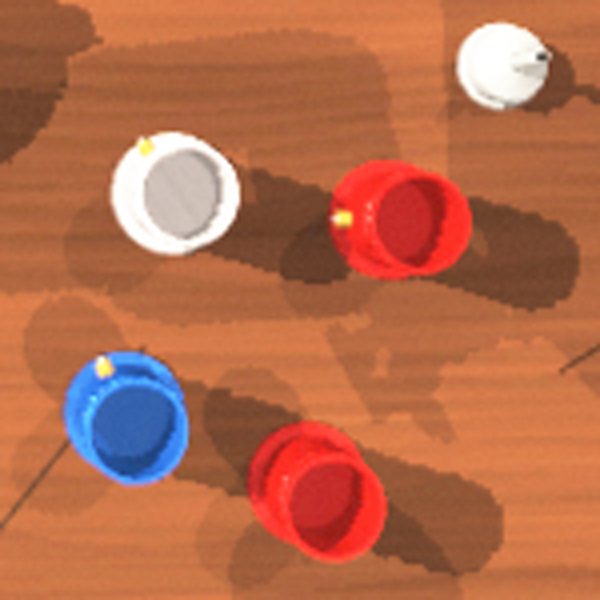

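View pics/s_a.png

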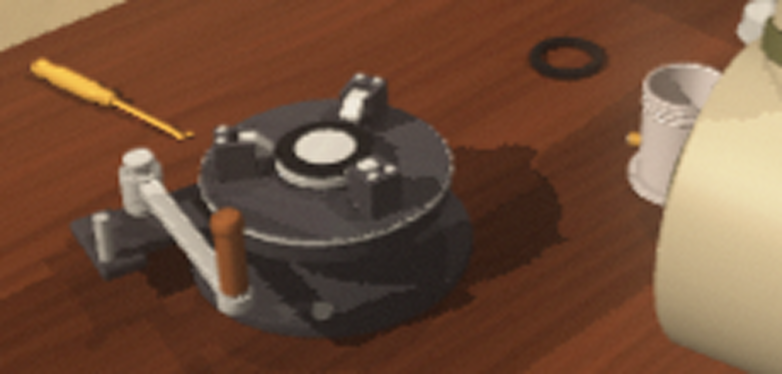

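```bash
cat > h.py <<'E'
import numpy as np,cv2
from rig import ctrl
def cam(n):
    c=ctrl.camera_info(n);T=np.array(c["camera_from_world"]);f=192/np.tan(np.radians(c["fov_y"]/2))
    return T,f,c["cx"],c["cy"]
def ray(n,u,v,z):
    T,f,cx,cy=cam(n);R=T[:3,:3];o=-R.T@T[:3,3]
    d=R.T@np.array([(u-cx)/f,(v-cy)/f,1]);return o+d*(z-o[2])/d[2]
def proj(n,p):
    T,f,cx,cy=cam(n);q=T[:3,:3]@np.array(p)+T[:3,3];return np.array([cx+f*q[0]/q[2],cy+f*q[1]/q[2]])
def circ(n,pts,z):
    # rays to plane, algebraic circle fit
    P=np.array([ray(n,u,v,z)[:2] for u,v in pts]);A=np.c_[2*P,np.ones(len(P))]
    s=np.linalg.lstsq(A,(P**2).sum(1),rcond=None)[0];return s[:2],np.sqrt(s[2]+s[0]**2+s[1]**2)
E
python3 - <<'E'
from h import *
t=lambda x,y:(x/6+120,y/6+130)
s=lambda x,y:(x/3.4+110,y/3.4+170)
b=lambda x,y:(x/4+240,y/4+180)
print("disc top",circ("top",[t(212,300),t(632,300),t(430,99),t(430,509),t(280,150),t(590,455)],62))
print("pad top",ray("top",*t(417,301),74))
print("pad side",ray("side",*s(325,146),74))
print("disc side",circ("side",[s(200,172),s(453,172),s(325,100),s(325,243)],62))
print("peg top",ray("top",*t(88,443),108),"pivot",ray("top",*t(207,92),70))
print("pegside top",ray("side",*s(229,214),107), "bot",ray("side",*s(233,293),58))
a=cv2.imread("pics/top0.png");hsv=cv2.cvtColor(a,cv2.COLOR_BGR2HSV)
r=hsv[205:250,262:305]
m=((r[:,:,1]<60)).astype(np.uint8)
inn=((r[:,:,1]<60)&(r[:,:,2]<215)).astype(np.uint8)
for k,mm in(("all",m),("in",inn)):
    cs,_=cv2.findContours(mm,cv2.RETR_EXTERNAL,cv2.CHAIN_APPROX_NONE);c=max(cs,key=cv2.contourArea)
    print(k,cv2.contourArea(c),cv2.fitEllipse(c),"abs",np.array(cv2.fitEllipse(c)[0])+[262,205])
    pts=c[:,0]+[262,205]
    if k=="in":print(circ("top",pts,72))
y=((r[:,:,1]>130)&(r[:,:,0]>18)&(r[:,:,0]<32)).astype(np.uint8);print("valve",np.argwhere(y).mean(0)+[205,262] if y.any() else 0)
print("inner top manual",circ("top",[b(143,194),b(222,194),b(182,149),b(182,239)],72))
print("outer rim manual",circ("top",[b(240,194),b(229,225),b(228,162),b(175,252),b(175,132)],72))
print("foot manual",circ("top",[b(112,192),b(125,155),b(125,230)],6))
print("valve ray",ray("top",*b(146,147),26))
E
```

```text
disc top (array([581.30919151,  40.21035748]), np.float64(77.36086732839686))
pad top [581.66602129  42.10966554  74.        ]
pad side [584.63766695  44.2724894   74.        ]
disc side (array([581.029736  ,  46.40021005]), np.float64(75.54022395703001))
peg top [530.17551037 150.72766341 108.        ] pivot [659.51442531 118.17258402  70.        ]
pegside top [531.81461649 151.86994668 107.        ] bot [529.66747481 156.20406915  58.        ]
all 686.5 ((21.42690658569336, 23.136995315551758), (28.53883171081543, 30.865909576416016), 84.52006530761719) abs [283.42690659 228.13699532]
in 302.5 ((23.501262664794922, 22.994693756103516), (18.52054214477539, 21.156538009643555), 12.67175006866455) abs [285.50126266 227.99469376]
(array([ 474.9830221 , -164.73595201]), np.float64(21.42078923163482))
valve [216.2 276. ]
inner top manual (array([ 473.87197196, -164.80981359]), np.float64(22.989962864043118))
outer rim manual (array([ 474.7828729 , -162.98260709]), np.float64(32.44082610603677))
foot manual (array([ 473.8069451 , -167.41768204]), np.float64(35.101132889697055))
valve ray [ 500.371316   -150.61780625   26.        ]
```

```bash
python3 - <<'E'
from h import *
b=lambda x,y:(x/4+240,y/4+180)
for n,x,y in(("red1",410,222),("blue",132,422),("red2",325,505)):print(n,ray("top",*b(x,y),72))
print("funnel",ray("top",*b(500,70),5),"tip",ray("top",*b(542,57),68))
print("gasket",ray("top",307,162,3),"pick",ray("top",190,85,7))
s=ctrl.sense();q=s["ee_rot"];print(2*np.arctan2(q[2],q[1]))
print(proj("side",[474.3,-164.5,72]),proj("side",[582,43,74]))
E
```

```text
red1 [ 456.47128244 -289.12822815   72.        ]
blue [ 352.52779125 -134.69299839   72.        ]
red2 [ 306.26392974 -237.67173262   72.        ]
funnel [ 543.08644083 -365.31003048    5.        ] tip [ 546.00998401 -367.47509593   68.        ]
gasket [ 630.0356389  -229.12858268    3.        ] pick [817.42073121  47.25491594   7.        ]
0.43479196572414003
[312.9220622 195.3633248] [206.91198505 213.19956882]
```

Emit:
apply_moves(commands=[[8.5,1.5,-0.7,0,0],[8.5,3.2,-1.6,0,0],[8.5,3.2,-1.6,0,0],[8.5,3.2,-1.6,0,0],[8.5,3.2,-1.6,0,0],[8.5,3.2,-1.6,0,0],[8.5,3.2,-1.6,0,0],[8.5,3.2,-1.6,0,0],[8.5,3.2,-1.6,0,0],[8.5,3.2,-1.6,0,0],[8.5,3.2,-1.6,0,0],[8.5,2.0,-1.0,0,0]], squeeze=40)

```text
time_s: 1.1
eef_pos: [469.8, -163.4, 242.1]
ee_rot: [-0.0, 0.976, 0.217, 0.0]
force: [0.5, 0.2, 0.7]
grip_width: 0.995
```

```bash
cat >> h.py <<'E'
def go(x,y,z=None):
    s=ctrl.sense();q=s["ee_rot"];w,a,b,c=q
    R=np.array([[1-2*(b*b+c*c),2*(a*b-w*c),2*(a*c+w*b)],[2*(a*b+w*c),1-2*(a*a+c*c),2*(b*c-w*a)],[2*(a*c-w*b),2*(b*c+w*a),1-2*(a*a+b*b)]])
    p=s["eef_pos"];d=np.array([x,y,p[2] if z is None else z])-p
    print("t",round(s["time_s"],2),"pos",p.round(1),"F",s["force"].round(1),"w",round(s["grip_width"],3),"tool cm",(R.T@d/10).round(2),"tooly deg",np.degrees(np.arctan2(R[1,1],R[0,1])).round(1))
E
python3 -c "
from h import *
go(474.3,-164.5,46)
cv2.imwrite('pics/t1.png',cv2.resize(ctrl.capture('top')[:,:,::-1][100:340,150:400],None,fx=3,fy=3)[:600])
cv2.imwrite('pics/s1.png',ctrl.capture('side')[:,:,::-1])
"
```

```text
t 1.1 pos [ 469.8 -163.4  242.1] F [0.5 0.2 0.7] w 0.995 tool cm [ 0.36  0.3  19.61] tooly deg -65.0
```

View pics/s1.png

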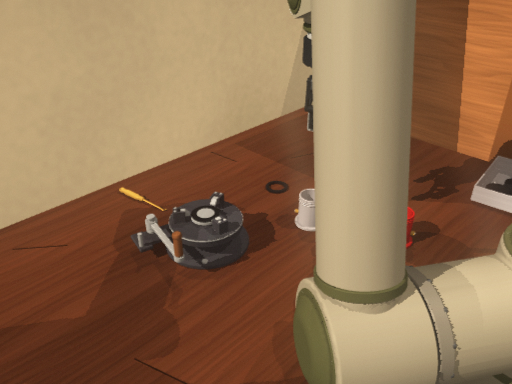

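Side view: the pot's left wall is at about column 299, which matches the estimate (centre 313, radius 13 px). Descending.

Emit:
apply_moves(commands=[[8.5,0.2,0.15,2.0,0],[8.5,0.16,0.15,3.2,0],[8.5,0,0,3.2,0],[8.5,0,0,3.2,0],[8.5,0,0,3.0,0],[8.5,0,0,2.5,0],[8.5,0,0,1.5,0],[8.5,0,0,1.0,0],[8.5,0,0,0,0]])

```text
time_s: 1.95
eef_pos: [472.0, -167.3, 44.6]
ee_rot: [-0.001, 0.977, 0.215, -0.001]
force: [-0.5, -0.3, -0.6]
grip_width: 0.995
```

```bash
python3 -c "
from h import *
go(474.3,-164.5,46)
"
```

```text
t 1.95 pos [ 472.  -167.3   44.6] F [-0.5 -0.3 -0.6] w 0.995 tool cm [ 0.33 -0.15 -0.14] tooly deg -65.1
```

Emit:
apply_moves(commands=[[8.5,0.3,-0.15,-0.1,0],[8.5,0,0,0,0],[7,0,0,0,0],[5,0,0,0,0],[5,0,0,0,0],[5,0,0,0,0],[5,0,0,0,0],[5,0,0,0,0],[5,0,0,0,0]], squeeze=50)

```text
time_s: 2.7
eef_pos: [475.7, -165.0, 48.5]
ee_rot: [0.001, 0.976, 0.216, 0.001]
force: [-2.2, 1.5, 8.6]
grip_width: 0.648
```

```bash
python3 -c "
from h import *
go(474.3,-164.5,46)
cv2.imwrite('pics/t2.png',cv2.resize(ctrl.capture('top')[:,:,::-1][150:300,210:370],None,fx=4,fy=4))
"
```

```text
t 2.7 pos [ 475.7 -165.    48.5] F [-2.2  1.5  8.6] w 0.648 tool cm [-0.1  -0.1   0.25] tooly deg -65.1
```

View pics/t2.png

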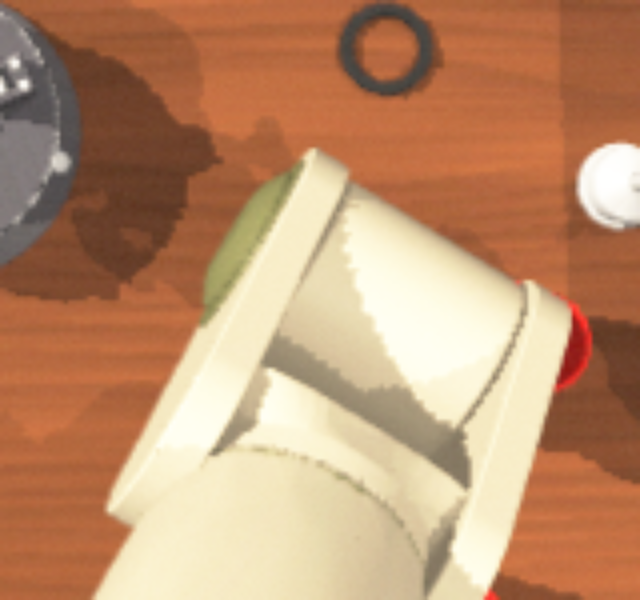

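Emit:
apply_moves(commands=[[5,0,0,-0.5,0],[5,0,0,-1.5,0],[5,0,0,-2.5,0],[5,0,0,-2.5,0],[5,0,0,-2.5,0],[5,0,0,-2.5,0],[5,0,0,-1.0,0],[5,0,0,0,0]])

```text
time_s: 3.42
eef_pos: [475.8, -165.1, 179.2]
ee_rot: [0.001, 0.976, 0.216, 0.001]
force: [0.2, -0.1, -2.8]
grip_width: 0.646
```

```bash
python3 -c "
from h import *
go(582,43,180)
cv2.imwrite('pics/s3.png',cv2.resize(ctrl.capture('side')[:,:,::-1][100:280,110:380],None,fx=2.9,fy=2.9))
"
```

```text
t 3.42 pos [ 475.8 -165.1  179.2] F [ 0.2 -0.1 -2.8] w 0.646 tool cm [ 18.4  -14.39  -0.09] tooly deg -65.1
```

View pics/s3.png

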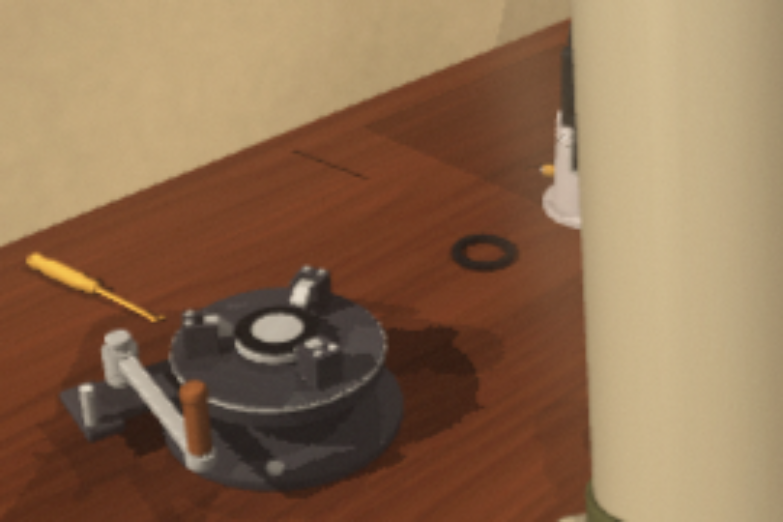

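Emit:
apply_moves(commands=[[5,1.0,-0.8,0,0],[5,2.0,-1.6,0,0],[5,2.3,-1.8,0,0],[5,2.3,-1.8,0,0],[5,2.3,-1.8,0,0],[5,2.3,-1.8,0,0],[5,2.3,-1.8,0,0],[5,2.0,-1.6,0,0],[5,1.2,-0.9,0,0],[5,0.7,-0.5,0,0],[5,0,0,0,0],[5,0,0,0,0]])

```text
time_s: 4.47
eef_pos: [580.8, 43.0, 176.0]
ee_rot: [-0.0, 0.976, 0.216, -0.001]
force: [-0.3, 0.4, -3.4]
grip_width: 0.646
```

```bash
python3 -c "
from h import *
go(582,43,180)
cv2.imwrite('pics/s4.png',cv2.resize(ctrl.capture('side')[:,:,::-1][110:280,110:310],None,fx=3.5,fy=3.5))
cv2.imwrite('pics/t4.png',cv2.resize(ctrl.capture('top')[:,:,::-1][100:250,100:300],None,fx=3.5,fy=3.5))
"
```

```text
t 4.47 pos [580.8  43.  176. ] F [-0.3  0.4 -3.4] w 0.646 tool cm [ 0.1   0.05 -0.4 ] tooly deg -65.1
```

View pics/s4.png

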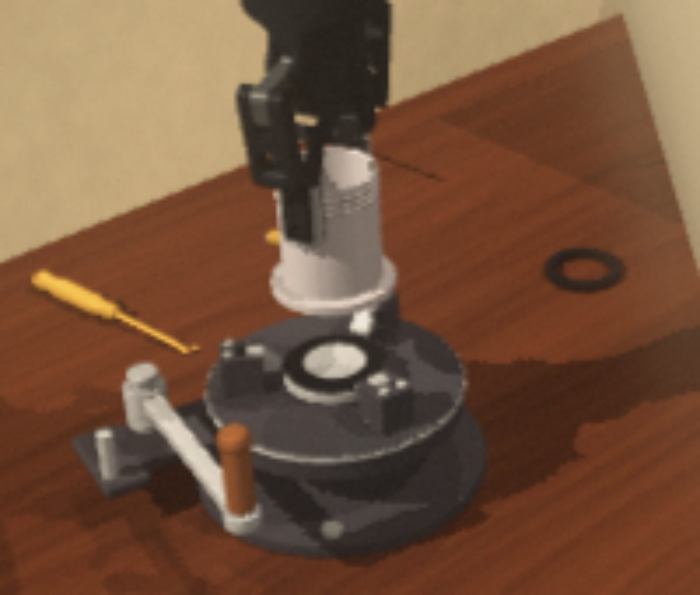

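View pics/t4.png

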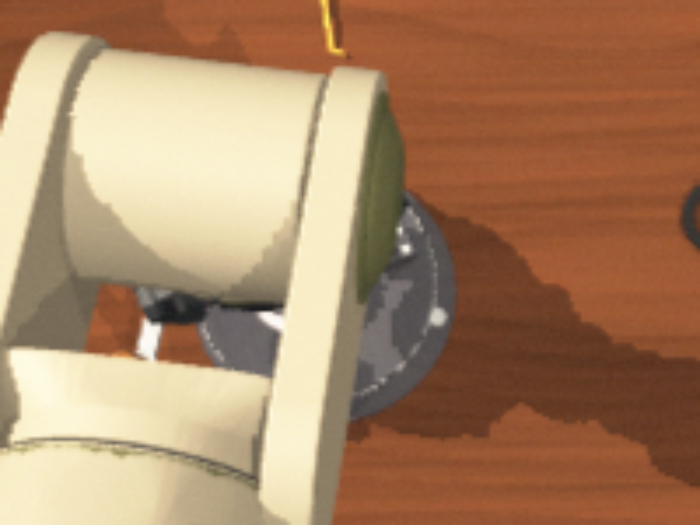

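```bash
python3 - <<'E'
from h import *
b=cv2.imread('pics/s4.png')
s=lambda x,y:(x/3.5+110,y/3.5+110)
for z in (127,128.5,130,133):print(z,proj("side",[580.8,43,z]),"ray",ray("side",*s(334.5,279),z))
print(s(334.5,279))
print("pad",ray("side",*s(337,361),74))
print("pad circ",circ("side",[s(285,363),s(385,363),s(335,334),s(335,388)],74))
E
python3 - <<'E'
import cv2
a=cv2.imread('pics/s4.png')
cv2.imwrite('pics/s4z.png',cv2.resize(a[130:430,190:490],None,fx=2,fy=2,interpolation=cv2.INTER_CUBIC))
E
```

```text
127 [205.81912626 190.97401438] ray [584.86313303  40.21046704 127.        ]
128.5 [205.77602007 190.31870244] ray [582.8680235  41.7808465 128.5      ]
130 [205.73284008 189.66226853] ray [580.87291397  43.35122596 130.        ]
133 [205.64625793 188.34602322] ray [576.88269492  46.49198489 133.        ]
(205.57142857142856, 189.71428571428572)
pad [583.06378805  43.7567947   74.        ]
pad circ (array([584.25725256,  43.93196466]), np.float64(28.678831648263287))
```

View pics/s4z.png

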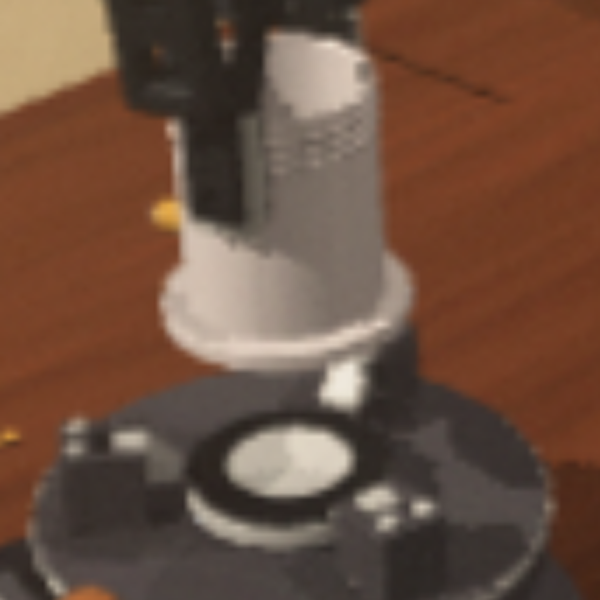

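Emit:
apply_moves(commands=[[5,0.15,0.15,0.5,0],[5,0,0,1.0,0],[5,0,0,1.0,0],[5,0,0,0.6,0],[5,0,0,0.3,0],[5,0,0,0,0]])

```text
time_s: 5.07
eef_pos: [582.9, 42.7, 142.2]
ee_rot: [-0.0, 0.976, 0.216, -0.001]
force: [0.6, 0.7, -2.1]
grip_width: 0.648
```

```bash
python3 -c "
from h import *
go(582.8,42.3,114.5)
cv2.imwrite('pics/s5.png',cv2.resize(ctrl.capture('side')[:,:,::-1][150:270,140:280],None,fx=5,fy=5,interpolation=cv2.INTER_CUBIC))
"
```

```text
t 5.07 pos [582.9  42.7 142.2] F [ 0.6  0.7 -2.1] w 0.648 tool cm [-0.03  0.03  2.77] tooly deg -65.1
```

View pics/s5.png

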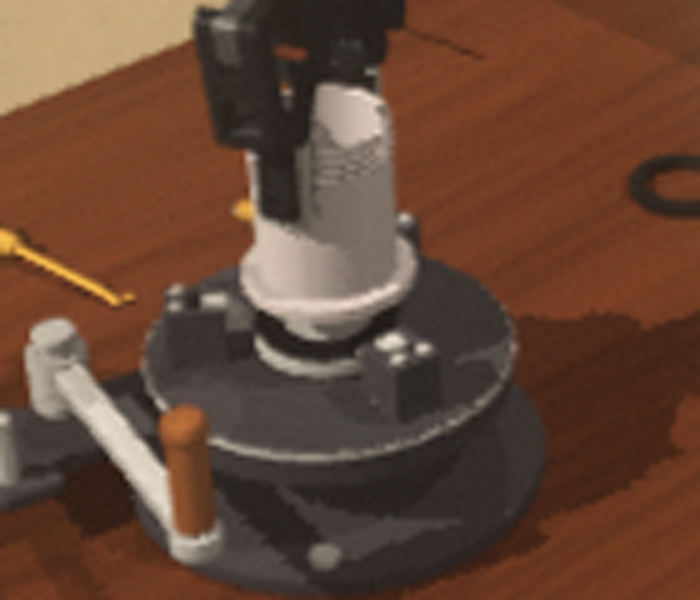

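Emit:
apply_moves(commands=[[5,0,0,0.4,0],[5,0,0,0.4,0],[5,0,0,0.3,0],[5,0,0,0.3,0],[5,0,0,0.2,0],[5,0,0,0.2,0]])

```text
time_s: 5.62
eef_pos: [583.9, 42.7, 125.9]
ee_rot: [0.0, 0.976, 0.216, 0.001]
force: [-0.0, -0.4, 4.5]
grip_width: 0.643
```

Emit:
apply_moves(commands=[[5,0,0,0.2,0],[5,0,0,0.2,0],[5,0,0,0.2,0]])

```text
time_s: 5.87
eef_pos: [583.8, 42.6, 119.5]
ee_rot: [0.0, 0.976, 0.216, 0.001]
force: [-0.0, 0.3, 2.4]
grip_width: 0.645
```

Emit:
apply_moves(commands=[[5,0,0,0.2,0],[5,0,0,0.2,0],[5,0,0,0.1,0],[5,0,0,0,0]])

```text
time_s: 6.2
eef_pos: [583.7, 42.7, 114.6]
ee_rot: [0.0, 0.976, 0.216, 0.001]
force: [0.3, 1.1, 5.9]
grip_width: 0.643
```

```bash
python3 -c "
from h import *
go(582.8,42.3,114.5)
cv2.imwrite('pics/s6.png',cv2.resize(ctrl.capture('side')[:,:,::-1][150:270,140:280],None,fx=5,fy=5,interpolation=cv2.INTER_CUBIC))
"
```

```text
t 6.2 pos [583.7  42.7 114.6] F [0.3 1.1 5.9] w 0.643 tool cm [-0.1  -0.01  0.01] tooly deg -65.1
```

View pics/s6.png

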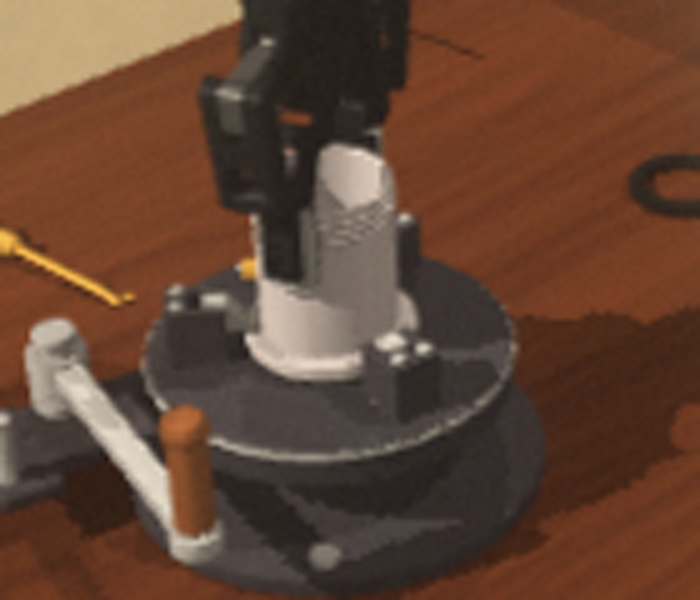

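Emit:
apply_moves(commands=[[5,0,0,0.2,0],[5,0,0,0.1,0],[5,0,0,0,0]])

```text
time_s: 6.5
eef_pos: [584.1, 42.8, 114.4]
ee_rot: [0.0, 0.976, 0.216, 0.001]
force: [-6.7, 1.8, 25.2]
grip_width: 0.645
```

Emit:
apply_moves(commands=[[5,0,0,0.1,0],[5,0,0,0,0],[5,0,0,0,0],[5,0,0,0,0]])

```text
time_s: 6.83
eef_pos: [584.2, 42.8, 114.3]
ee_rot: [0.001, 0.976, 0.216, 0.002]
force: [-9.0, 1.5, 32.6]
grip_width: 0.645
```

```bash
python3 -c "
from h import *
go(582.8,42.3,114.5)
cv2.imwrite('pics/s7.png',cv2.resize(ctrl.capture('side')[:,:,::-1][150:270,140:280],None,fx=5,fy=5,interpolation=cv2.INTER_CUBIC))
"
```

```text
t 6.83 pos [584.2  42.8 114.3] F [-9.   1.5 32.6] w 0.645 tool cm [-0.15 -0.01 -0.03] tooly deg -65.1
```

View pics/s7.png

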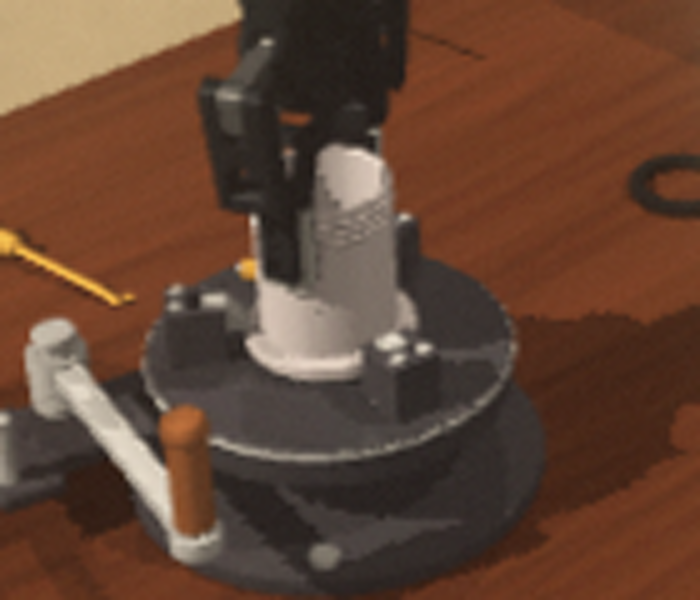

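Emit:
apply_moves(commands=[[5,0,0,-0.2,0],[5,0,0,-0.2,0],[5,0,0,0,0]])

```text
time_s: 7.13
eef_pos: [583.7, 42.7, 115.2]
ee_rot: [0.0, 0.976, 0.216, 0.001]
force: [0.8, 0.5, 5.4]
grip_width: 0.644
```

Emit:
apply_moves(commands=[[5,0,0,-0.2,0],[5,0,0,0,0]])

```text
time_s: 7.3
eef_pos: [583.7, 42.6, 116.5]
ee_rot: [0.0, 0.976, 0.216, 0.0]
force: [2.4, 0.3, 4.3]
grip_width: 0.648
```

Emit:
apply_moves(commands=[[5,0,0,-0.15,0],[5,0,0,0,0]])

```text
time_s: 7.47
eef_pos: [583.1, 42.6, 116.8]
ee_rot: [-0.0, 0.976, 0.216, -0.001]
force: [2.8, 0.8, -4.5]
grip_width: 0.643
```

The pull test resists (−4.5 N with almost no rise), so the catches hold. Releasing.

Emit:
apply_moves(commands=[[5,0,0,0.08,0],[6,0,0,0,0],[7,0,0,0,0],[8.5,0,0,0,0],[8.5,0,0,0,0],[8.5,0,0,0,0],[8.5,0,0,0,0]])

```text
time_s: 8.05
eef_pos: [583.3, 42.7, 117.0]
ee_rot: [-0.0, 0.976, 0.216, -0.0]
force: [1.0, 0.9, 0.1]
grip_width: 0.995
```

Emit:
apply_moves(commands=[[8.5,0,0,-0.5,0],[8.5,0,0,-1.5,0],[8.5,0,0,-2.5,0],[8.5,0,0,-3,0],[8.5,0,0,-2.5,0],[8.5,0,0,-1,0],[8.5,0,0,0,0]])

```text
time_s: 8.63
eef_pos: [584.1, 42.6, 229.5]
ee_rot: [0.001, 0.976, 0.216, 0.002]
force: [-0.0, 0.6, -0.2]
grip_width: 0.993
```

```bash
python3 -c "
from h import *
go(531,152,210)
cv2.imwrite('pics/s8.png',cv2.resize(ctrl.capture('side')[:,:,::-1][150:270,140:280],None,fx=5,fy=5,interpolation=cv2.INTER_CUBIC))
"
```

```text
t 8.63 pos [584.1  42.6 229.5] F [-0.   0.6 -0.2] w 0.993 tool cm [ -0.22 -12.16   1.92] tooly deg -65.1
```

View pics/s8.png

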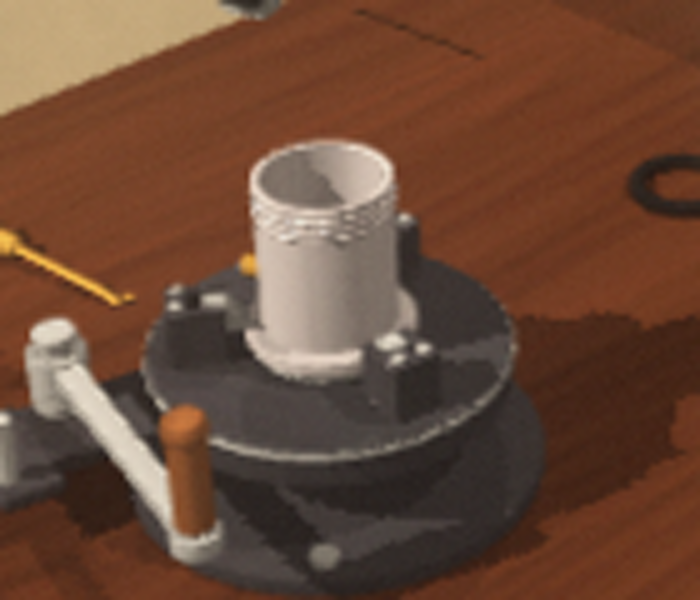

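Emit:
apply_moves(commands=[[8.5,0,-1.2,0,0],[8.0,0,-2.2,0,0],[7,0,-2.5,0.3,0],[6,-0.1,-2.5,0.3,0],[5,-0.1,-2.2,0.3,0],[5,0,-1.2,0,0],[5,0,0,0,0.117],[5,0,0,0,0.117],[5,0,0,0,0.117],[5,0,0,0,0.117],[5,0,0,0,0.117],[5,0,0,0,0.117]])

```text
time_s: 9.68
eef_pos: [531.4, 149.0, 216.9]
ee_rot: [0.0, 0.991, -0.136, -0.001]
force: [-0.1, 0.1, 0.6]
grip_width: 0.584
```

```bash
python3 -c "
from h import *
print(ctrl.sense()['joints'])
go(531.3,151.5,78)
cv2.imwrite('pics/s9.png',cv2.resize(ctrl.capture('side')[:,:,::-1][120:270,100:280],None,fx=4,fy=4,interpolation=cv2.INTER_CUBIC))
cv2.imwrite('pics/t9.png',cv2.resize(ctrl.capture('top')[:,:,::-1][100:250,80:240],None,fx=4,fy=4,interpolation=cv2.INTER_CUBIC))
"
```

```text
[ 6.10969692e-02  3.92974104e-01  1.45307966e+00 -5.92692280e-05
  1.29758847e+00  1.90494729e+00]
t 9.68 pos [531.4 149.  216.9] F [-0.1  0.1  0.6] w 0.584 tool cm [-0.05 -0.25 13.89] tooly deg -105.6
```

View pics/s9.png

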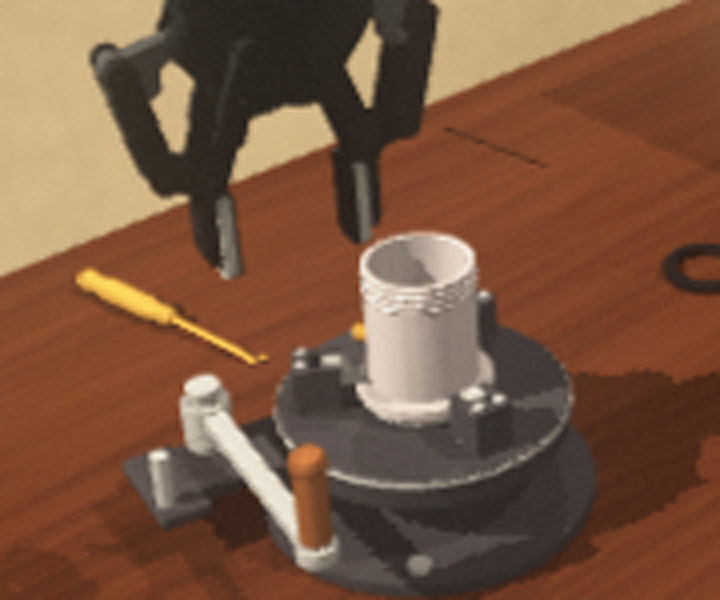

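View pics/t9.png

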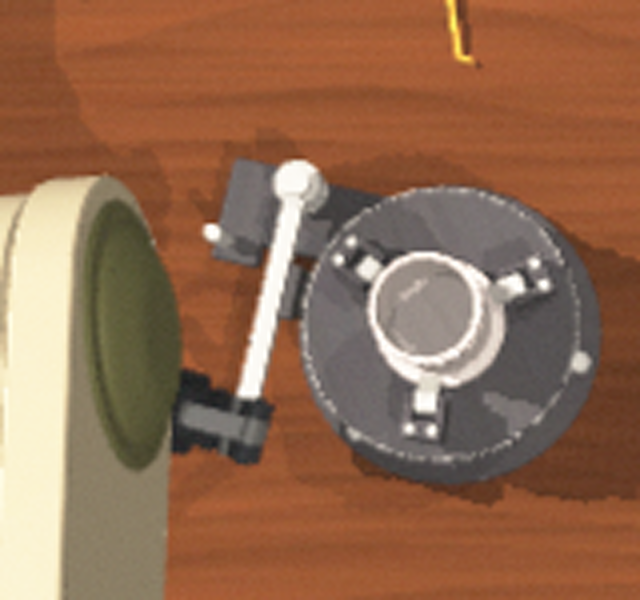

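Emit:
apply_moves(commands=[[5,0,-0.2,1.5,0],[5,0,0,2.8,0],[5,0,0,3.0,0],[5,0,0,2.8,0],[5,0,0,1.8,0],[5,0,0,1.0,0],[5,0,0,0.5,0],[5,0,0,0,0]])

```text
time_s: 10.45
eef_pos: [532.2, 150.8, 83.4]
ee_rot: [0.0, 0.991, -0.132, -0.001]
force: [-0.6, 0.8, -0.0]
grip_width: 0.59
```

```bash
python3 -c "
from h import *
go(531.3,151.5,78)
cv2.imwrite('pics/s10.png',cv2.resize(ctrl.capture('side')[:,:,::-1][150:270,100:260],None,fx=4.5,fy=4.5,interpolation=cv2.INTER_CUBIC))
"
```

```text
t 10.45 pos [532.2 150.8  83.4] F [-0.6  0.8 -0. ] w 0.59 tool cm [-0.1  -0.04  0.54] tooly deg -105.2
```

View pics/s10.png

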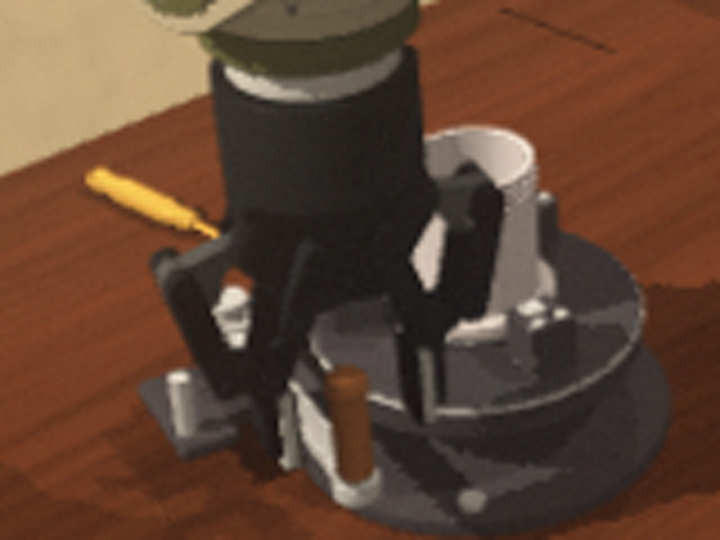

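```bash
python3 -c "
from h import *
c=lambda p:(proj('side',p)-[100,150])*4.5
print('peg base exp',c([531.3,151.5,58]),'top',c([531.3,151.5,108]))
s=ctrl.sense();p=s['eef_pos']
a=np.radians(-105.2);t=np.array([np.cos(a),np.sin(a)])
for sg in(1,-1):
  e=p[:2]+sg*25*t
  print('pad tips',c([*e,p[2]-5]))
cv2.imwrite('pics/t10.png',cv2.resize(ctrl.capture('top')[:,:,::-1][130:250,80:240],None,fx=4.5,fy=4.5,interpolation=cv2.INTER_CUBIC))
"
```

```text
peg base exp [360.19559709 470.79445591] top [349.41072809 371.33102558]
pad tips [412.10336038 407.91229705]
pad tips [296.15542051 446.22858423]
```

View pics/t10.png

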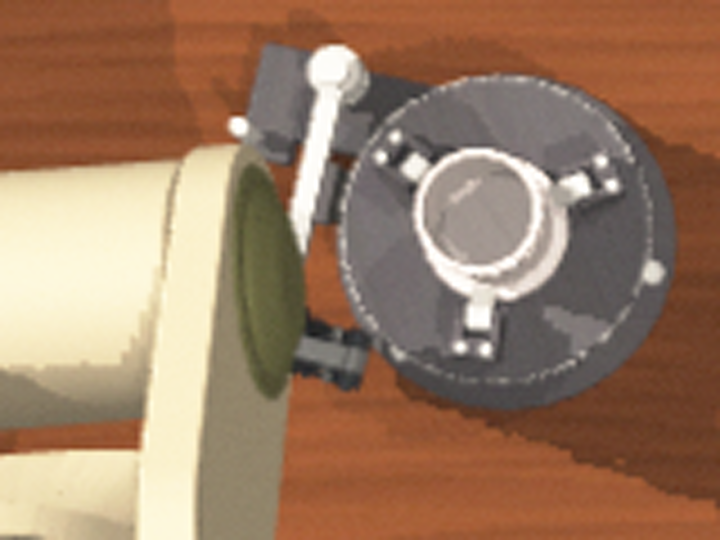

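Emit:
apply_moves(commands=[[5,-0.05,0,0.5,0],[3,0,0,0,0],[0.8,0,0,0,0],[0.8,0,0,0,0],[0.8,0,0,0,0],[0.8,0,0,0,0],[0.8,0,0,0,0]], squeeze=60)

```text
time_s: 11.13
eef_pos: [532.4, 152.1, 79.6]
ee_rot: [-0.001, 0.991, -0.133, 0.001]
force: [1.9, 8.0, -0.0]
grip_width: 0.179
```

```bash
python3 -c "
from h import *
go(531.3,151.5,78)
cv2.imwrite('pics/s11.png',cv2.resize(ctrl.capture('side')[:,:,::-1][150:270,100:260],None,fx=4.5,fy=4.5,interpolation=cv2.INTER_CUBIC))
"
```

```text
t 11.13 pos [532.4 152.1  79.6] F [ 1.9  8.  -0. ] w 0.179 tool cm [-0.09  0.09  0.16] tooly deg -105.3
```

View pics/s11.png

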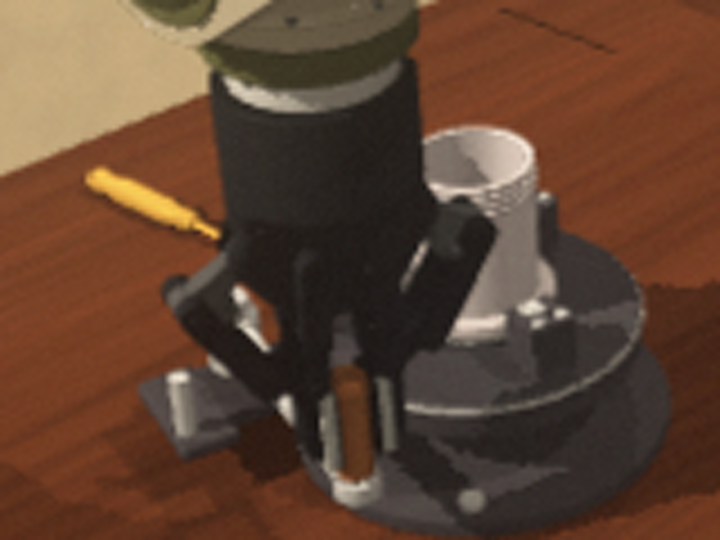

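Emit:
apply_moves(commands=[[0.8,0.01,-0.4,0,0.03],[0.8,0.02,-0.8,0,0.06],[0.8,0.02,-0.8,0,0.06],[0.8,0.02,-0.8,0,0.06],[0.8,0.02,-0.8,0,0.06],[0.8,0,0,0,0]])

```text
time_s: 11.68
eef_pos: [544.5, 185.5, 79.4]
ee_rot: [0.0, 0.964, -0.266, -0.002]
force: [-11.4, 0.3, 9.3]
grip_width: 0.175
```

```bash
python3 -c "
from h import *
s=ctrl.sense();print(s['joints'],s['wrist_torque'])
p=s['eef_pos'][:2]-[662.7,117.3];print(np.hypot(*p),np.degrees(np.arctan2(p[1],p[0])))
go(574.8,219.8)
"
```

```text
[1.24315742e-01 5.94579626e-01 1.52680455e+00 9.81438921e-04
 1.02387367e+00 2.23339406e+00] [0.16959217 1.60254862 0.0694128 ]
136.42578253658942 150.02860684864913
t 11.68 pos [544.5 185.5  79.4] F [-11.4   0.3   9.3] w 0.175 tool cm [ 0.84 -4.5  -0.01] tooly deg -120.9
```

Emit:
apply_moves(commands=[[0.8,-0.05,-0.8,0,0.06],[0.8,-0.03,-0.8,0,0.06],[0.8,0,-0.8,0,0.06],[0.8,0,-0.6,0,0.05],[0.8,0,0,0,0]])

```text
time_s: 12.1
eef_pos: [561.3, 210.3, 79.4]
ee_rot: [0.0, 0.927, -0.375, -0.002]
force: [-12.3, 3.0, 9.8]
grip_width: 0.182
```

```bash
python3 -c "
from h import *
s=ctrl.sense();print(s['joints'],s['wrist_torque'])
p=s['eef_pos'][:2]-[662.7,117.3];print(np.hypot(*p),np.degrees(np.arctan2(p[1],p[0])))
go(574.8,219.8)
"
```

```text
[1.62626281e-01 6.39812720e-01 1.44590039e+00 1.55169467e-03
 1.05935002e+00 2.50101046e+00] [0.40855505 1.58452434 0.1041909 ]
137.57647672990743 137.47677952601066
t 12.1 pos [561.3 210.3  79.4] F [-12.3   3.    9.8] w 0.182 tool cm [ 0.31 -1.62 -0.  ] tooly deg -134.0
```

Emit:
apply_moves(commands=[[0.8,-0.15,-0.6,0,0.05],[0.8,-0.05,-0.6,0,0.04],[0.8,0,-0.4,0,0],[0.8,0,0,0,0]])

```text
time_s: 12.43
eef_pos: [571.9, 221.5, 79.4]
ee_rot: [0.001, 0.91, -0.415, -0.001]
force: [-9.1, -2.6, 6.7]
grip_width: 0.174
```

```bash
python3 -c "
from h import *
s=ctrl.sense();print(s['joints'],s['wrist_torque'])
p=s['eef_pos'][:2]-[662.7,117.3];print(np.hypot(*p),np.degrees(np.arctan2(p[1],p[0])))
go(574.8,219.8)
cv2.imwrite('pics/t12.png',cv2.resize(ctrl.capture('top')[:,:,::-1][110:250,80:240],None,fx=4.2,fy=4.2,interpolation=cv2.INTER_CUBIC))
cv2.imwrite('pics/s12.png',cv2.resize(ctrl.capture('side')[:,:,::-1][150:280,80:260],None,fx=4,fy=4,interpolation=cv2.INTER_CUBIC))
"
```

```text
[ 1.78739911e-01  6.66352681e-01  1.39783790e+00 -1.36894741e-04
  1.08026562e+00  2.60658426e+00] [-0.36047229  1.25590201 -0.16578697]
138.1685907511825 131.0578662078255
t 12.43 pos [571.9 221.5  79.4] F [-9.1 -2.6  6.7] w 0.174 tool cm [ 0.31 -0.11 -0.  ] tooly deg -139.1
```

View pics/t12.png

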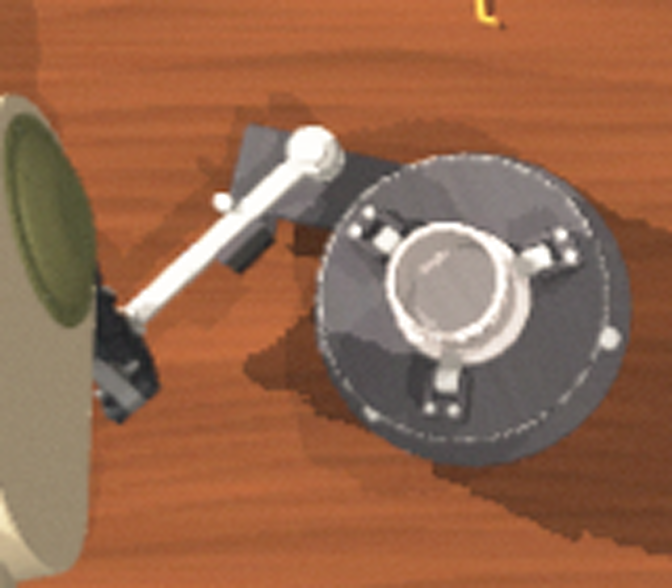

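View pics/s12.png

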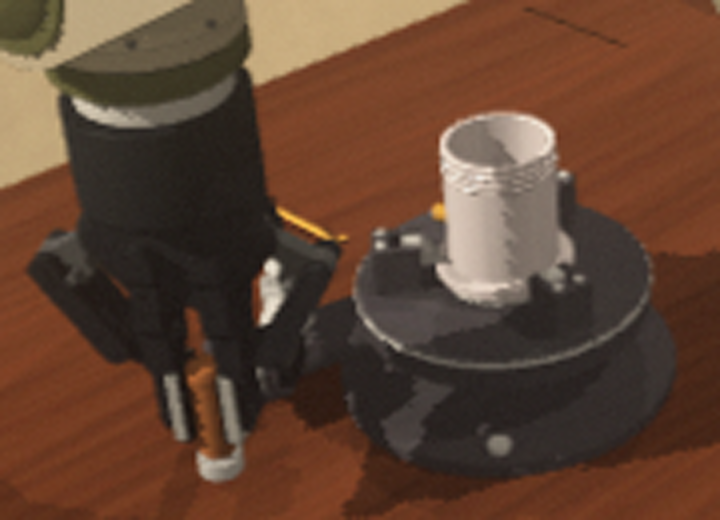

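The brake arm is at or very near the stop pin, at (222,201). I'll push slightly further to confirm it's against the stop.

Emit:
apply_moves(commands=[[0.8,0,-0.3,0,0],[0.8,0,0,0,0],[0.8,0,0,0,0]])

```text
time_s: 12.78
eef_pos: [572.6, 222.2, 79.3]
ee_rot: [0.003, 0.91, -0.416, -0.003]
force: [-17.4, -8.6, 11.9]
grip_width: 0.178
```

Emit:
apply_moves(commands=[[0.8,0,-0.2,0,0],[0.8,0,0,0,0],[0.8,0,0,0,0]])

```text
time_s: 13.03
eef_pos: [572.9, 222.6, 79.2]
ee_rot: [0.004, 0.91, -0.416, -0.004]
force: [-24.8, -14.5, 15.3]
grip_width: 0.183
```

Emit:
apply_moves(commands=[[0.8,0,0,0,0],[0.8,0,0,0,0],[0.8,0,0,0,0],[0.8,0,0,0,0],[0.8,0,0,0,0],[0.8,0,0,0,0]])

```text
time_s: 13.53
eef_pos: [572.9, 222.6, 79.2]
ee_rot: [0.004, 0.91, -0.416, -0.004]
force: [-24.7, -14.9, 15.3]
grip_width: 0.182
```

```bash
python3 -c "
from h import *
s=ctrl.sense();print(s['dq'].round(4),s['force'],s['eef_pos'],s['time_s'])
cv2.imwrite('pics/t13.png',cv2.resize(ctrl.capture('top')[:,:,::-1][110:250,80:240],None,fx=4.2,fy=4.2,interpolation=cv2.INTER_CUBIC))
cv2.imwrite('pics/s13.png',cv2.resize(ctrl.capture('side')[:,:,::-1][150:280,80:260],None,fx=4,fy=4,interpolation=cv2.INTER_CUBIC))
t=lambda x,y:(x/4.2+80,y/4.2+110)
print(ray('top',*t(313,148),60),ray('top',*t(137,314),55))
print('disc',circ('top',[t(318,300),t(610,300),t(465,155),t(465,440)],62),'pot rim',circ('top',[t(386,288),t(507,288),t(446,224),t(446,350)],140))
"
```

```text
[ 0.0012  0.0009 -0.     -0.0001  0.0017 -0.0005] [-24.71983986 -14.9387276   15.30731087] [572.92094214 222.55505217  79.20843762] 13.5333
[661.7827733  120.12264007  60.        ] [575.69899732 212.0648757   55.        ]
disc (array([582.02519097,  41.02013791]), np.float64(75.45869717190656)) pot rim (array([577.99895145,  41.07324585]), np.float64(29.368005773861732))
```

View pics/t13.png

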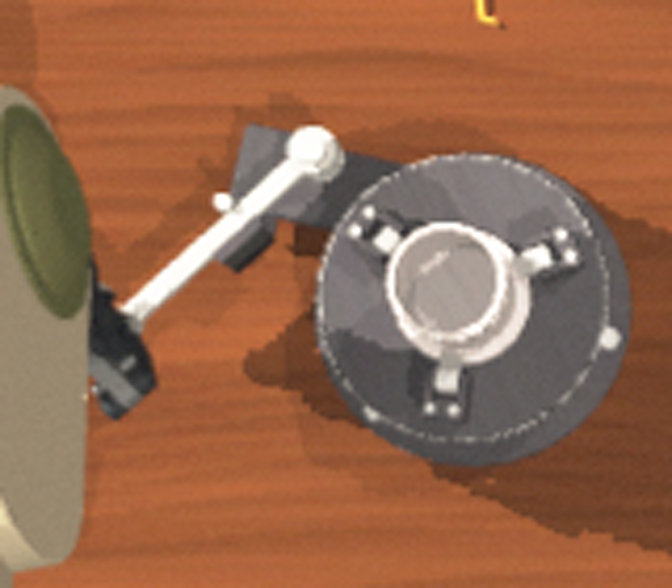

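View pics/s13.png

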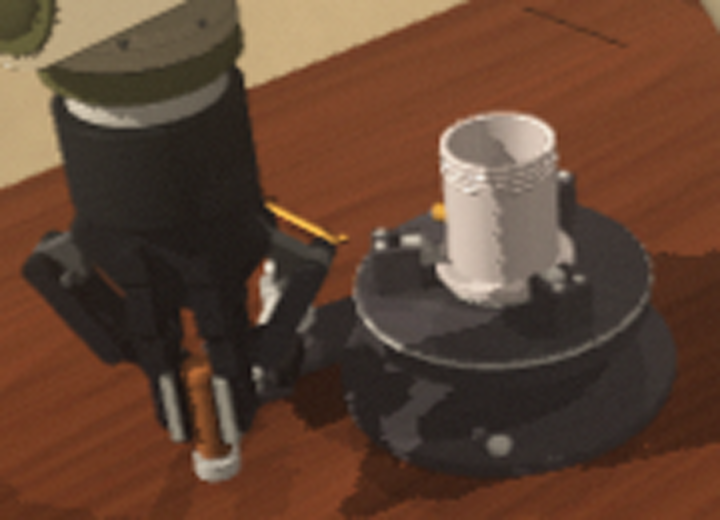

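```bash
python3 -c "
from h import *
im=ctrl.capture('top')[:,:,::-1]
cv2.imwrite('pics/t14.png',cv2.resize(im[155:205,160:220],None,fx=12,fy=12,interpolation=cv2.INTER_CUBIC))
im=ctrl.capture('side')[:,:,::-1]
cv2.imwrite('pics/s14.png',cv2.resize(im[170:250,160:250],None,fx=7.4,fy=7.4,interpolation=cv2.INTER_CUBIC))
"
```

```text
(no output)
```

View pics/t14.png

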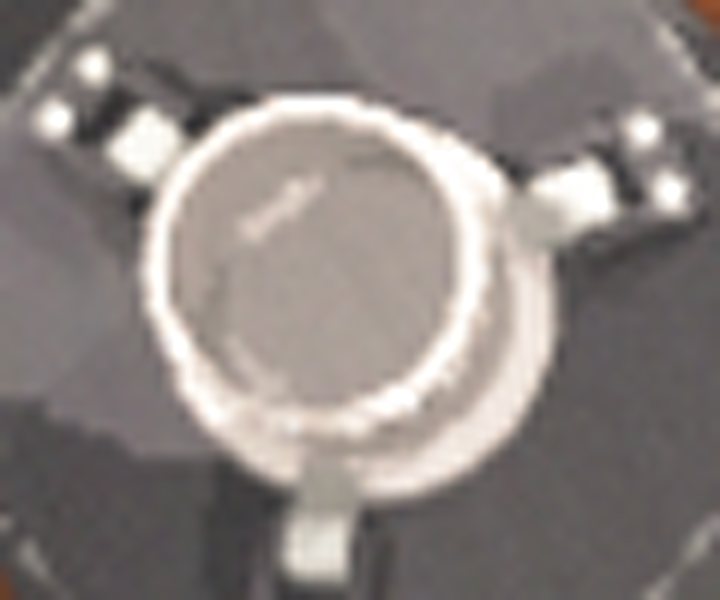

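View pics/s14.png

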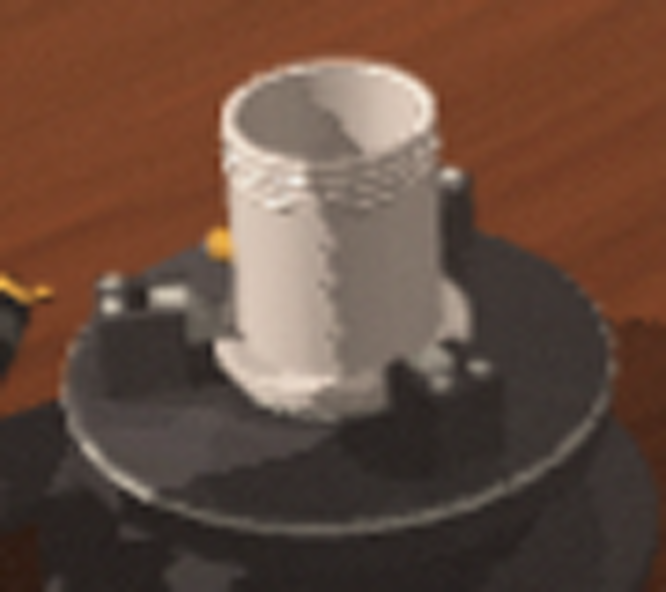

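```bash
python3 -c "
from h import *
t=lambda x,y:(x/12+160,y/12+155)
print('rim',circ('top',[t(143,266),t(487,266),t(315,95),t(315,437),t(197,140),t(197,395)],140))
for x,y,ang in((555,310,0),(400,497,0)):print(ray('top',*t(x,y),72))
print('foot',circ('top',[t(555,310),t(400,497),t(495,455),t(540,380),t(455,485)],72), circ('top',[t(555,310),t(400,497),t(495,455),t(250,480)],72))
s=lambda x,y:(x/7.4+160,y/7.4+170)
print('side rim',circ('side',[s(224,115),s(437,115),s(335,60),s(335,165)],140))
for z in(68,140):print(proj('side',[582.5,42.5,z])*7.4-[160*7.4,170*7.4])
"
```

```text
rim (array([580.28203475,  41.31341305]), np.float64(28.638903810783265))
[580.0025041    6.11698478  72.        ]
[546.41492424  34.24801268  72.        ]
foot (array([577.77003673,  38.36254666]), np.float64(31.946234630441463)) (array([580.91428977,  42.09307201]), np.float64(36.168741205579266))
side rim (array([582.39888806,  43.42447103]), np.float64(27.899279818771898))
[348.56681541 336.4288572 ]
[333.5694851  109.95062225]
```

```bash
python3 -c "
from rig import ctrl
print(ctrl.finish_job())"
```

```text
the job is handed in; nothing more can be done
None
```

The moka base is pressed down and caught on the turntable, and the gripper is holding the brake arm against its stop. I handed the job in at about 13.7 s; no verdict is reported.

**Pot:** I pressed it down until the sprung top hit its hard stop, at about 33 N on the tool. Before letting go I pulled it up with about 4.5 N, and it rose only 0.3 mm, so the catches hold. The last pictures show all three catches over the foot. By calibrated pixels the pot's rim and foot are both within about 2 mm of the disc centre, so it stands upright.

**Brake arm:** I took the peg between the fingers and swung it clockwise. At the stop, the last 2 mm of commanded push moved it only 0.5 mm while the force rose. In the top view the arm lies against its stop pin. The arm stood still, with about 29 N sideways on the tool and a commanded grip of 60 N.

**Checks that disagreed:** A first rough reading of the pot's rim was about 4 mm off in x; a closer one gave under 2 mm. One foot fit, made from only a short visible arc, came out 4–5 mm off with a radius 3 mm too small, so I set it aside. The pull along the brake arm's length was about 10 N higher than expected during the swing, because my pivot estimate was slightly off.

The arm did not go near the gasket, funnel or pick, and the other pots were not touched. I did not measure the positions of the three small parts again at the end.

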